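# Set out printed metal samples for the inspection photo

### The arm

A 6-joint arm with a two-finger parallel gripper is mounted at the origin on the work surface. World frame = base frame: x ahead of the robot, y to its left, z up, the work surface at z = 0. Lengths are in m, angles in degrees, forces in N, time in s.
With the tool pointing down it reaches from about 0.375 to 0.9 m from the base axis. Payload 3.1 kg.
Tool frame: the origin (TCP) lies on the front face of the gripper's body, between the roots of the fingers; the fingertips stand 70 mm ahead of it and the grasp point (between the pads) lies 51 mm ahead of it (bot.tip_extent is the distance from the TCP to the fingertips, in m); z points along the fingers, x is the direction in which the jaws open and shut, and the axes are right-handed (so a half turn about z gives the same grasp; the last joint's range is limited). The gripper opens to 87 mm and grips with 3 to 60 N. Pads are 19 mm wide; open, the fingers measure 117 mm over their backs; the gripper's body (75 mm by 190 mm) begins 51 mm behind the grasp point.
Start: joints at [-87.462, 30.224, 82.088, -0, 67.689, -10.227], TCP at [0.138, -0.61, 0.292] pointing down, gripper open.
Joint ranges: [-176.69, 176.69], [-43.24, 126.21], [12.49, 139.97], [-82, 262], [0, 151.66], [-163.58, 163.58]. Speed limits (degrees/s): [159.86, 159.86, 180, 180, 180, 180].

### API

Orientations are given as a 3x3 rotation matrix whose columns are the frame's x, y, z axes.
In Python, from rig import bot, viewer, ticket gives the robot as it stands. The module is installed in compiled form; this text tells all that it offers.
- The arm moves only by the tool arm_command, never from a script. Its argument "targets" is a list of rows, each an object with "rot": the turn, a rotation vector about the tool's x, y, z in degrees, a list of three; "offset": the shift along the tool's x, y, z in cm, a list of three; "gripper": the closure, from 0 (fully open) to 1 (shut). A call has 1 to 8 rows; each row is the pose to reach, as a shift and turn from the pose commanded when the call began, along the tool's axes at that moment; what a row does not reach only later rows make up. A row lasts 1/10 s, in which the tool goes at most 50 mm and 8.59 degrees, less where a joint would pass 70% of its speed; a pose out of reach is approached as far as the arm can. A call with a gripper value outside its range is refused whole. The fingers move at their own pace and stop on an object; the grip force is fixed at half the most. Time passes only in rows, so rows that repeat a pose let the fingers close. It gives the time, the measured TCP pose, the force and the opening at its end, in the units of the state.
- bot.read_state(): the state, without advancing time (a new reading comes with each control period).
- viewer.capture(name): name is "scene" or "top"; returns a dict with "frame" (480x640x3 uint8, red, green, blue), "fx", "fy", "cx", "cy" (pixels), "view" (4x4, takes a point from world to camera coordinates). Camera axes: x right, y down, z forward; pixel columns grow to the right and rows downward; lengths in m; the calibration is good to about 2 mm. A picture is of the moment at which its call begins. There is no depth.
- ticket.hand_in(): hands the job in, once; it reports no verdict.
The state is a dict: "time_s": time; "joint_positions": joint angles; "qvel": joint speeds; "tau": joint torques, N m; "position": TCP position; "tcp_rot": TCP orientation; "force": force on the tool from outside, world axes, zero at the start; "moment": the same for the moment, N m; "opening": opening from 0.0 (shut) to 1.0 (fully open).
Only numpy, scipy, OpenCV 4.12 (cv2) and the standard library are available. Lean on these libraries where they do the work, as an engineer would, in place of code of your own. Each camera call takes 0.05 s, during which the arm holds its last target. There are 200 camera calls.

### The job

Set out the printed samples for the inspection photo. First put the square riser flat on the table midway between the centres of the round build plate and the step gauge, then stand the tall dumbbell sample on the middle of the riser; stand the pin on the middle of the build plate, and lay the small bar flat behind the step gauge (on the side away from the robot), parallel to it, centred on its length and with about 30 mm of clear table between them. Never tip the standing samples over, leave the jar, loupe, caliper and brush where they are, and let go of everything.

Things in the scene. Friction and masses are not known exactly. Their poses are not given: they have to be found in the camera images.
- riser_mid (a point): Riser: a square aluminium block, 50 x 50 mm and 25 mm tall, lying flat, loose, about 0.17 kg. The point is its centre, half-way up (12.5 mm above its underside); x and y are square to its sides, z up.
- dumbbell_mid (a point): Dumbbell sample: a round printed dark steel tensile sample standing upright on its end, loose, 90 mm tall, about 0.23 kg. Both ends are ribbed heads 26 mm in diameter (0 to 22 mm and 68 to 90 mm above its foot), the waist is 14 mm in diameter (31 to 59 mm above the foot), cones between. The point is its centre, 45 mm above its foot; z along its length. Either the upper head or the waist can be gripped.
- pin_mid (a point): Pin sample: a plain ribbed round dark steel pin, 16 mm in diameter and 45 mm tall, standing upright, loose, about 0.07 kg. The point is its centre, 22.5 mm above its foot; z along its length.
- bar_mid (a point): Impact bar: a small square dark steel bar 55 mm long, 10 mm wide and 10 mm high with a bright line across its middle, lying flat, loose, about 0.045 kg. The point is its centre, 5 mm above its underside; y runs along its length, z up.
- build_plate: Build plate: a flat aluminium disc 100 mm in diameter and 12 mm thick with six flush screw heads round its edge, fixed to the table. Origin at the centre of its underside; its flat top is 12 mm above it. z up. The line from its centre to the step gauge's centre runs along its y axis (towards +y or -y).
- step_gauge: Step gauge: a steel staircase block fixed to the table, 80 mm long (along its y) and 30 mm wide (along its x), with four steps 20 mm long and 8, 16, 24 and 32 mm high, rising towards its +y. Origin at the centre of its underside. Its +x points away from the robot (within 0.25 rad), so its rear long face is the plane x = +15 mm.
- jar: Bystander: a closed powder jar 50 mm in diameter and 60 mm tall with a white cap, loose. Origin at the centre of its underside.
- loupe: Bystander: a black stand magnifier, round, 48 mm in diameter and 42 mm tall, loose. Origin at the centre of its underside.
- caliper: Bystander: a caliper lying flat, loose, 170 mm long (along its y) with two jaws reaching 45 mm to its +x near its -y end; at most 14 mm high. Origin under the middle of its beam.
- brush: Bystander: a hand brush lying on the table behind the work area, loose, along its own x axis. Origin on the table under its middle.
Mind the look-alikes: they are no part of the job. What is shaped like the part that bears riser_mid but green or pink is not meant.

How it is judged (in metres and radians):
On the way, in this order (a step that is already met when the one before it is completed fails the run):
1. the riser lies midway between the build plate and the step gauge (x of riser_mid in the frame of build_plate between -0.015 and 0.015 m and horizontal distance between riser_mid and build_plate below 0.146 m and horizontal distance between riser_mid and step_gauge below 0.146 m and height (world z) of riser_mid between 0.009 and 0.016 m and angle between riser_mid's own z axis and vertical below 0.08 rad and linear speed of riser below 0.02 m/s and angular speed of riser below 0.2 rad/s), for 0.2 s.
2. the dumbbell stands on the riser (horizontal distance between dumbbell_mid and riser_mid below 0.012 m and z of dumbbell_mid in the frame of riser_mid between 0.0535 and 0.0615 m and angle between dumbbell_mid's own z axis and vertical below 0.08 rad and linear speed of dumbbell below 0.02 m/s and angular speed of dumbbell below 0.2 rad/s), for 0.2 s.
At the end, for the whole second after the job is handed in: Riser flat, midway between plate and gauge centres (15 mm); dumbbell upright on its middle (12 mm); pin upright on the plate's middle (12 mm); bar flat behind the gauge, centre lines 50 mm apart (15 mm), centred on its length (13 mm), parallel (0.2 rad); all at rest (all of step 1 and all of step 2 and horizontal distance between pin_mid and build_plate below 0.012 m and z of pin_mid in the frame of build_plate between 0.0305 and 0.0385 m and angle between pin_mid's own z axis and vertical below 0.08 rad and linear speed of each of pin, bar below 0.02 m/s and angular speed of each of pin, bar below 0.2 rad/s and x of bar_mid in the frame of step_gauge between 0.035 and 0.065 m and y of bar_mid in the frame of step_gauge between -0.013 and 0.013 m and height (world z) of bar_mid between 0.002 and 0.009 m and angle between the y axis of bar_mid and the y axis of step_gauge, either way round below 0.2 rad); the robot touches nothing.
It fails at once if the jar, loupe, caliper or brush is shifted by more than 20 mm (distance of any of jar, loupe, caliper, brush from where it was at the start of the episode above 0.02 m).
It fails at once if the dumbbell or the pin is tipped over (angle between any of dumbbell_mid, pin_mid's own z axis and vertical above 0.8 rad).
It also fails if it takes over 115 s, if anything falls off the work surface, if the arm or the gripper's body presses on something with over 40 N, if the wrist force passes 120 N, or if a joint passes its speed limit or range.

## Working session

There is one attempt and no reset: what is moved stays moved. The work goes in short steps, Python scripts to look and compute and a tool call to move; the robot and the scene stay as the last step left them, time stands still between calls to the robot, and variables do not carry over. Pictures are saved under pics/ and viewed, about 12 in all and at most 16, crops included, and the job is handed in when it is done.

Besides the shell and the picture viewer there is one more tool, called after ">>>" in YAML: its name, and indented under it one key for each argument. arm_command: Moves the arm, as the interface text tells. Its arguments: {"type":"object","properties":{"targets":{"type":"array"}},"required":["targets"]}

```bash
mkdir -p pics; python3 - <<'E'
from rig import bot,viewer
import cv2,numpy as np
for n in("scene","top"):
    c=viewer.capture(n); cv2.imwrite(f"pics/{n}0.png",c["frame"][:,:,::-1]); print(n,c["fx"],c["fy"],c["cx"],c["cy"]);print(np.round(c["view"],4).tolist())
s=bot.read_state();print(s)
E
```

```text
scene 468.0924468311987 468.0924468311987 321.93202786330363 244.43274730210098
[[0.7906, 0.6121, 0.0154, -0.493], [0.4733, -0.595, -0.6496, -0.2164], [-0.3885, 0.5209, -0.7601, 1.1932], [0.0, 0.0, 0.0, 1.0]]
top 591.5598679673897 591.5598679673897 310.3407061504994 231.29242892376783
[[0.0038, -0.9999, -0.0093, 0.0657], [-0.9862, -0.0022, -0.1654, 0.5823], [0.1654, 0.0098, -0.9862, 1.28], [0.0, 0.0, 0.0, 1.0]]
{'time_s': 0.1, 'joint_positions': array([-8.74628317e+01,  3.02742031e+01,  8.21496529e+01, -2.32981574e-03,
        6.76883297e+01, -1.02267418e+01]), 'qvel': array([ 0.04781699, -0.21996945, -0.17711807,  0.04485907, -0.04055668,
        0.05559406]), 'tau': array([-3.69279342e-04, -4.40984130e+01, -1.77151197e+01,  6.34001568e-02,
        5.33824519e-02, -5.89115257e-05]), 'position': array([ 0.13808604, -0.60901475,  0.29135993]), 'tcp_rot': array([[ 2.20949192e-01, -9.75285312e-01, -1.24257812e-04],
       [-9.75283403e-01, -2.20949009e-01,  1.95442353e-03],
       [-1.93357520e-03, -3.10641719e-04, -9.99998082e-01]]), 'force': array([ 0.02100655, -0.29194968,  0.34199802]), 'moment': array([-0.0111162 , -0.01865721,  0.01895101]), 'opening': 0.998839742032515}
```

View pics/scene0.png

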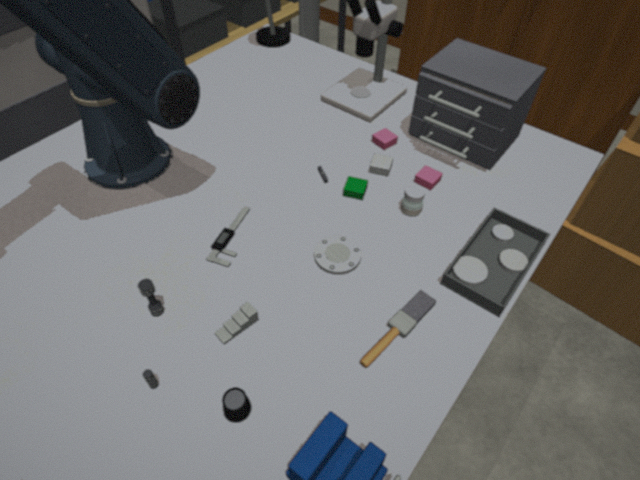

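View pics/top0.png

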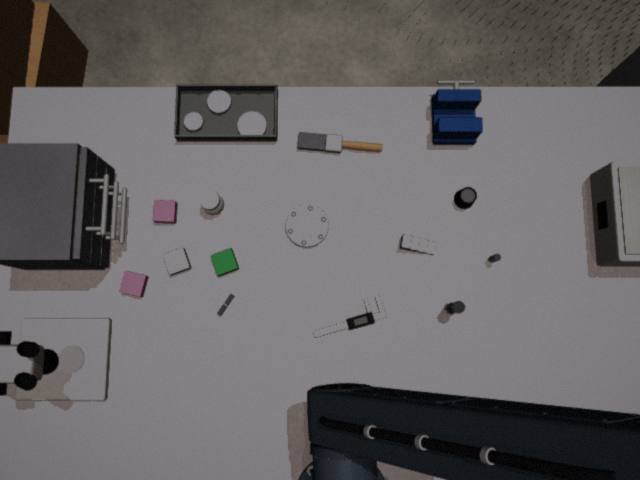

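Scene view: dumbbell (150,297), pin (150,378), gauge (237,322), plate (338,254) and bar (322,174). In the top view, the riser candidates are grey (177,261), green (225,262), pink (165,211) and pink (133,283). I choose the grey one, which is aluminium. Next is a close crop montage.

```bash
cat > h.py <<'E'
import numpy as np,cv2
from rig import bot,viewer
def cap(n):
    c=viewer.capture(n); return c
def ray(c,u,v,z):
    V=c["view"];R=V[:3,:3];t=V[:3,3];o=-R.T@t
    d=R.T@np.array([(u-c["cx"])/c["fx"],(v-c["cy"])/c["fy"],1]);return o+d*(z-o[2])/d[2]
def proj(c,p):
    q=c["view"][:3,:3]@np.asarray(p,float)+c["view"][:3,3];return np.array([c["fx"]*q[0]/q[2]+c["cx"],c["fy"]*q[1]/q[2]+c["cy"]])
def crop(f,u,v,w=28,k=7):
    return cv2.resize(f[v-w:v+w,u-w:u+w],None,fx=k,fy=k,interpolation=cv2.INTER_CUBIC)
E
python3 - <<'E'
from h import *
c=cap("top");f=c["frame"][:,:,::-1]
P=[(177,261),(226,304),(307,225),(418,244),(494,258),(455,307)]
m=[crop(f,*p,w=28,k=4.7) for p in P]
cv2.imwrite("pics/m.png",np.vstack([np.hstack(m[:3]),np.hstack(m[3:])]))
hsv=cv2.cvtColor(f,cv2.COLOR_BGR2HSV)
g=hsv[:,:,2]
for p in P:
    w=22;sub=g[p[1]-w:p[1]+w,p[0]-w:p[0]+w];bgv=np.median(sub);print(p,bgv,sub.min(),sub.max())
E
```

```text
(177, 261) 134.0 46 141
(226, 304) 135.0 45 141
(307, 225) 135.0 74 140
(418, 244) 135.0 36 140
(494, 258) 134.0 20 139
(455, 307) 133.0 10 139
```

View pics/m.png

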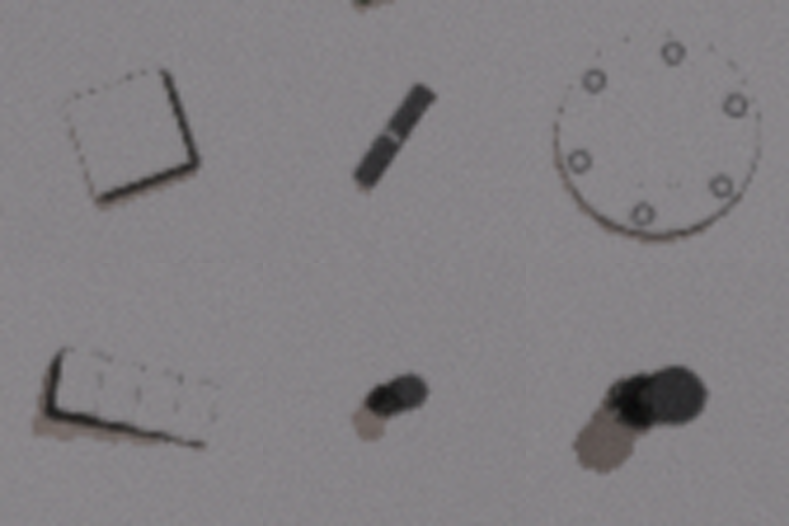

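The riser tile shows a bare grey aluminium square, not green or pink, so the choice holds. The gauge's tall end is on the left (+y). Now I turn the points I read into world positions, with sizes as a check.

```bash
cat > m1.py <<'E'
from h import *
c=cap("top")
P=[(177,261),(226,304),(307,225),(418,244),(494,258),(455,307)]
def T(i,x,y,z):
    k=263/56; s=56/263
    return ray(c,P[i][0]-28+((x-263*(i%3)+.5)*s-.5),P[i][1]-28+((y-263*(i//3)+.5)*s-.5),z)
R=[T(0,*p,.025) for p in((66,101),(164,70),(192,159),(97,193))]
print("riser",np.mean(R,0),[np.linalg.norm(R[i]-R[i-1]).round(4) for i in range(4)])
e=[R[1]-R[0],R[2]-R[1]]
print("yaw",[np.degrees(np.arctan2(a[1],a[0])).round(1) for a in e])
a,b=T(1,427,89,.01),T(1,361,184,.01)
print("bar",(a+b)/2,T(1,394,136,.01),np.linalg.norm(a-b),np.degrees(np.arctan2(*(a-b)[1::-1])))
pl=T(2,658,133,.012);print("plate",pl)
g=[T(3,65,348,.032),T(3,218,385,.008),T(3,204,446,0),T(3,46,416,0)]
print("gauge",np.round(g,4).tolist(),np.mean(g,0),[np.linalg.norm((g[i]-g[i-1])[:2]).round(4) for i in range(4)])
a=g[0]-g[1];b=g[3]-g[2];print("gyaw of y",[np.degrees(np.arctan2(q[1],q[0])) for q in(a,b)])
print("pin",T(4,409,390,.045));print("dumb",T(5,678,396,.09))
# cross-check in the scene view
s=cap("scene")
for n,p in dict(riser=np.mean(R,0),plate=pl,gauge=np.mean(g,0),pin=T(4,409,390,.045),dumb=T(5,678,396,.09)).items(): print(n,proj(s,p).round(1))
f=s["frame"][:,:,::-1]
cv2.imwrite("pics/s1.png",np.hstack([np.vstack([crop(f,381,163,w=28,k=5),crop(f,237,322,28,5)]),np.vstack([crop(f,150,378,28,5),crop(f,150,297,28,5)])]))
E
python3 m1.py
```

```text
riser [0.5182934  0.37227235 0.025     ] [np.float64(0.0478), np.float64(0.0495), np.float64(0.046), np.float64(0.0482)]
yaw [np.float64(-72.0), np.float64(-160.6)]
bar [0.41944908 0.25961658 0.01      ] [0.41962724 0.25966464 0.01      ] 0.05502878080711781 -33.875402369929
plate [0.60318957 0.07623487 0.012     ]
gauge [[0.5798, -0.1438, 0.032], [0.5655, -0.222, 0.008], [0.5364, -0.2158, 0.0], [0.5511, -0.1385, 0.0]] [ 0.55819849 -0.18000841  0.01      ] [np.float64(0.0292), np.float64(0.0795), np.float64(0.0298), np.float64(0.0787)]
gyaw of y [np.float64(79.63065940655257), np.float64(79.23110007399109)]
pin [ 0.5263072  -0.34837048  0.045     ]
dumb [ 0.41290825 -0.24946709  0.09      ]
riser [380.1 160.7]
plate [336.5 252. ]
gauge [235.4 323.8]
pin [146.6 372. ]
dumb [143.6 283.1]
```

View pics/s1.png

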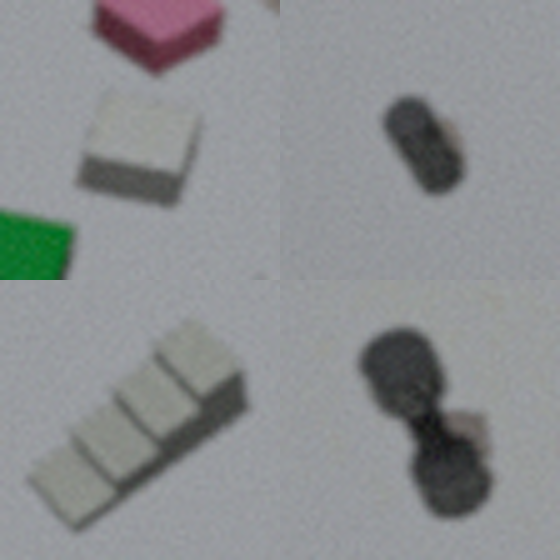

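The scene view agrees with the top view to about 1.5 px, with the same offset for every object, so relative positions are good. Sizes check too: riser about 48–50 mm, bar 55.0, gauge 79×29.5, plate to gauge 0.26. Next is a small planner that converts world goals into tool-frame numbers.

```bash
cat > p.py <<'E'
# p.py x y z th ... : numbers for successive calls, from the tracked commanded pose
import sys,json,os
from h import *
C=json.load(open("cmd.json")) if os.path.exists("cmd.json") else [.138,-.61,.292,-77.235]
s=bot.read_state();p=s["position"];R=s["tcp_rot"]
print("t",round(s["time_s"],1),"meas",p.round(4),"th",np.degrees(np.arctan2(R[1,0],R[0,0])).round(2),"cmd",np.round(C,4),"op",round(s["opening"],3),"F",s["force"].round(1))
a=[float(v) for v in sys.argv[1:]]
for i in range(0,len(a),4):
    g=a[i:i+4];t=np.radians(C[3]);d=np.array(g[:3])-C[:3]
    o=np.round([100*(d[0]*np.cos(t)+d[1]*np.sin(t)),100*(d[0]*np.sin(t)-d[1]*np.cos(t)),-100*d[2]],2)
    r=round(-((g[3]-C[3]+180)%360-180),1)
    n=max(np.linalg.norm(o)/5,abs(r)/8.59);print("offset",o.tolist(),"rot",[0,0,r],"rows>=",round(n,1))
    w=o/100;C=[C[0]+w[0]*np.cos(t)+w[1]*np.sin(t),C[1]+w[0]*np.sin(t)-w[1]*np.cos(t),C[2]-w[2],C[3]-r]
if a: json.dump(list(map(float,C)),open("cmd.json","w"))
E
python3 p.py .47 -.32 .25 -40   .50 .05 .25 0  .518 .372 .2 18.5  .518 .372 .078 18.5
```

```text
t 0.2 meas [ 0.1381 -0.6093  0.2918] th -77.23 cmd [  0.138  -0.61    0.292 -77.235] op 0.997 F [-0.1 -1.3  0.2]
offset [-20.95, -38.79, 4.2] rot [0, 0, -37.2] rows>= 8.9
offset [-21.5, -30.26, -0.0] rot [0, 0, -40.0] rows>= 7.4
offset [1.77, -32.2, 5.0] rot [0, 0, -18.5] rows>= 6.5
offset [0.0, 0.0, 12.2] rot [0, 0, -0.0] rows>= 2.4
```

```bash
rm cmd.json; python3 p.py .42 -.4 .25 -45   .52 -.05 .25 -5  .51 .25 .22 15  .518 .372 .15 18.5 
```

```text
t 0.2 meas [ 0.1381 -0.6093  0.2918] th -77.23 cmd [  0.138  -0.61    0.292 -77.235] op 0.997 F [-0.1 -1.3  0.2]
offset [-14.25, -32.14, 4.2] rot [0, 0, -32.2] rows>= 7.1
offset [-17.7, -31.81, -0.0] rot [0, 0, -40.0] rows>= 7.3
offset [-3.62, -29.79, 3.0] rot [0, 0, -20.0] rows>= 6.0
offset [3.92, -11.59, 7.0] rot [0, 0, -3.5] rows>= 2.8
```

>>> arm_command:
  targets:
    - {"rot": [0,0,-32.2],"offset": [-14.25,-32.14,4.2],"gripper": 0}
    - {"rot": [0,0,-32.2],"offset": [-14.25,-32.14,4.2],"gripper": 0}
    - {"rot": [0,0,-32.2],"offset": [-14.25,-32.14,4.2],"gripper": 0}
    - {"rot": [0,0,-32.2],"offset": [-14.25,-32.14,4.2],"gripper": 0}
    - {"rot": [0,0,-32.2],"offset": [-14.25,-32.14,4.2],"gripper": 0}
    - {"rot": [0,0,-32.2],"offset": [-14.25,-32.14,4.2],"gripper": 0}
    - {"rot": [0,0,-32.2],"offset": [-14.25,-32.14,4.2],"gripper": 0}
    - {"rot": [0,0,-32.2],"offset": [-14.25,-32.14,4.2],"gripper": 0}

```text
time_s: 1.05
position: [0.4236, -0.3951, 0.2494]
tcp_rot: [[0.711, -0.703, 0.0], [-0.703, -0.711, 0.003], [-0.002, -0.002, -1.0]]
force: [0.3, -0.1, -0.3]
opening: 1.0
```

>>> arm_command:
  targets:
    - {"rot": [0,0,-40],"offset": [-17.7,-31.81,0],"gripper": 0}
    - {"rot": [0,0,-40],"offset": [-17.7,-31.81,0],"gripper": 0}
    - {"rot": [0,0,-40],"offset": [-17.7,-31.81,0],"gripper": 0}
    - {"rot": [0,0,-40],"offset": [-17.7,-31.81,0],"gripper": 0}
    - {"rot": [0,0,-40],"offset": [-17.7,-31.81,0],"gripper": 0}
    - {"rot": [0,0,-40],"offset": [-17.7,-31.81,0],"gripper": 0}
    - {"rot": [0,0,-40],"offset": [-17.7,-31.81,0],"gripper": 0}
    - {"rot": [0,0,-40],"offset": [-17.7,-31.81,0],"gripper": 0}

```text
time_s: 1.85
position: [0.5203, -0.0459, 0.2504]
tcp_rot: [[0.996, -0.084, 0.0], [-0.084, -0.996, 0.001], [-0.0, -0.001, -1.0]]
force: [-0.3, -0.6, -0.3]
opening: 0.997
```

>>> arm_command:
  targets:
    - {"rot": [0,0,-20],"offset": [-3.62,-29.79,3],"gripper": 0}
    - {"rot": [0,0,-20],"offset": [-3.62,-29.79,3],"gripper": 0}
    - {"rot": [0,0,-20],"offset": [-3.62,-29.79,3],"gripper": 0}
    - {"rot": [0,0,-20],"offset": [-3.62,-29.79,3],"gripper": 0}
    - {"rot": [0,0,-20],"offset": [-3.62,-29.79,3],"gripper": 0}
    - {"rot": [0,0,-20],"offset": [-3.62,-29.79,3],"gripper": 0}
    - {"rot": [0,0,-20],"offset": [-3.62,-29.79,3],"gripper": 0}

```text
time_s: 2.55
position: [0.5098, 0.2546, 0.2198]
tcp_rot: [[0.965, 0.264, 0.001], [0.264, -0.965, 0.001], [0.001, -0.001, -1.0]]
force: [0.4, -0.4, 0.2]
opening: 1.001
```

>>> arm_command:
  targets:
    - {"rot": [0,0,-3.5],"offset": [3.92,-11.59,7],"gripper": 0}
    - {"rot": [0,0,-3.5],"offset": [3.92,-11.59,7],"gripper": 0}
    - {"rot": [0,0,-3.5],"offset": [3.92,-11.59,7],"gripper": 0}
    - {"rot": [0,0,-3.5],"offset": [3.92,-11.59,7],"gripper": 0}
    - {"rot": [0,0,-3.5],"offset": [3.92,-11.59,7],"gripper": 0}

```text
time_s: 3.05
position: [0.5183, 0.3715, 0.1494]
tcp_rot: [[0.948, 0.317, -0.001], [0.317, -0.948, -0.002], [-0.002, 0.001, -1.0]]
force: [-0.7, -0.5, -0.1]
opening: 1.001
```

```bash
python3 p.py .518 .372 .077 18.5 .518 .372 .2 18.5 ; python3 - <<'E'
from h import *
a=cap("top");s=cap("scene")
f=a["frame"][:,:,::-1];g=s["frame"][:,:,::-1]
cv2.imwrite("pics/r2.png",np.hstack([crop(f,177,250,50,4),crop(g,381,150,50,4)]))
E
```

```text
t 3.0 meas [0.5183 0.3715 0.1494] th 18.5 cmd [ 0.518  0.372  0.15  18.465] op 1.001 F [-0.7 -0.5 -0.1]
offset [0.0, 0.0, 7.3] rot [0, 0, -0.0] rows>= 1.5
offset [0.0, 0.0, -12.3] rot [0, 0, -0.0] rows>= 2.5
```

View pics/r2.png

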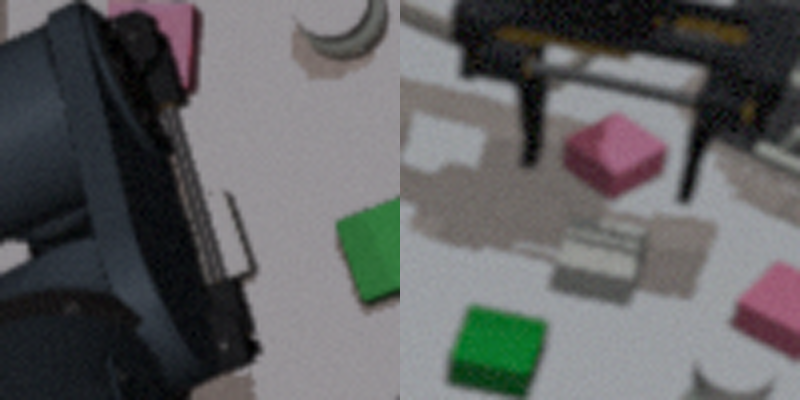

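The hand straddles the grey riser, with the pink and green blocks clear of the fingers. The body's long side runs along the jaw axis. Now descend, grip and lift.

>>> arm_command:
  targets:
    - {"rot": [0,0,0],"offset": [0,0,3.6],"gripper": 0}
    - {"rot": [0,0,0],"offset": [0,0,7.3],"gripper": 0}
    - {"rot": [0,0,0],"offset": [0,0,7.3],"gripper": 0}
    - {"rot": [0,0,0],"offset": [0,0,7.3],"gripper": 1}
    - {"rot": [0,0,0],"offset": [0,0,7.3],"gripper": 1}
    - {"rot": [0,0,0],"offset": [0,0,7.3],"gripper": 1}
    - {"rot": [0,0,0],"offset": [0,0,7.3],"gripper": 1}
    - {"rot": [0,0,0],"offset": [0,0,7.3],"gripper": 1}

```text
time_s: 3.95
position: [0.5185, 0.3728, 0.0784]
tcp_rot: [[0.948, 0.317, 0.002], [0.317, -0.948, 0.001], [0.002, -0.0, -1.0]]
force: [0.5, 0.5, 0.3]
opening: 0.628
```

>>> arm_command:
  targets:
    - {"rot": [0,0,0],"offset": [0,0,0],"gripper": 1}
    - {"rot": [0,0,0],"offset": [0,0,-4],"gripper": 1}
    - {"rot": [0,0,0],"offset": [0,0,-8],"gripper": 1}
    - {"rot": [0,0,0],"offset": [0,0,-12.3],"gripper": 1}
    - {"rot": [0,0,0],"offset": [0,0,-12.3],"gripper": 1}

```text
time_s: 4.45
position: [0.5211, 0.3743, 0.2065]
tcp_rot: [[0.948, 0.317, 0.011], [0.317, -0.948, 0.006], [0.013, -0.002, -1.0]]
force: [1.3, 0.5, -1.4]
opening: 0.575
```

```bash
python3 p.py .57 .15 .2 4   .5807 -.0519 .12 -10.5 .5807 -.0519 .078 -10.5
```

```text
t 4.5 meas [0.5211 0.3743 0.2065] th 18.48 cmd [ 0.518  0.372  0.2   18.465] op 0.575 F [ 1.3  0.5 -1.4]
offset [-2.1, 22.71, -0.0] rot [0, 0, 14.5] rows>= 4.6
offset [-0.33, 20.21, 8.0] rot [0, 0, 14.5] rows>= 4.3
offset [0.0, 0.0, 4.2] rot [0, 0, -0.0] rows>= 0.8
```

Opening 0.575 is 50 mm, so the riser is held. Now carry it to the midpoint.

>>> arm_command:
  targets:
    - {"rot": [0,0,14.5],"offset": [-2.1,22.71,0],"gripper": 1}
    - {"rot": [0,0,14.5],"offset": [-2.1,22.71,0],"gripper": 1}
    - {"rot": [0,0,14.5],"offset": [-2.1,22.71,0],"gripper": 1}
    - {"rot": [0,0,14.5],"offset": [-2.1,22.71,0],"gripper": 1}
    - {"rot": [0,0,14.5],"offset": [-2.1,22.71,0],"gripper": 1}
    - {"rot": [0,0,14.5],"offset": [-2.1,22.71,0],"gripper": 1}

```text
time_s: 5.05
position: [0.5706, 0.1465, 0.199]
tcp_rot: [[0.998, 0.064, -0.002], [0.064, -0.998, -0.001], [-0.002, 0.001, -1.0]]
force: [-1.0, 0.9, -1.4]
opening: 0.571
```

>>> arm_command:
  targets:
    - {"rot": [0,0,14.5],"offset": [-0.33,20.21,8],"gripper": 1}
    - {"rot": [0,0,14.5],"offset": [-0.33,20.21,8],"gripper": 1}
    - {"rot": [0,0,14.5],"offset": [-0.33,20.21,8],"gripper": 1}
    - {"rot": [0,0,14.5],"offset": [-0.33,20.21,8],"gripper": 1}
    - {"rot": [0,0,14.5],"offset": [-0.33,20.21,8],"gripper": 1}
    - {"rot": [0,0,14.5],"offset": [-0.33,20.21,8],"gripper": 1}
    - {"rot": [0,0,14.5],"offset": [-0.33,20.21,8],"gripper": 1}

```text
time_s: 5.75
position: [0.5802, -0.0502, 0.1197]
tcp_rot: [[0.983, -0.183, -0.002], [-0.183, -0.983, 0.001], [-0.002, -0.001, -1.0]]
force: [-0.1, -0.6, -1.7]
opening: 0.575
```

>>> arm_command:
  targets:
    - {"rot": [0,0,0],"offset": [0,0,1.5],"gripper": 1}
    - {"rot": [0,0,0],"offset": [0,0,3],"gripper": 1}
    - {"rot": [0,0,0],"offset": [0,0,4],"gripper": 1}
    - {"rot": [0,0,0],"offset": [0,0,4.2],"gripper": 1}
    - {"rot": [0,0,0],"offset": [0,0,4.2],"gripper": 1}

```text
time_s: 6.25
position: [0.5803, -0.0502, 0.0777]
tcp_rot: [[0.983, -0.182, -0.002], [-0.182, -0.983, 0.001], [-0.002, -0.0, -1.0]]
force: [-0.5, 0.9, 0.5]
opening: 0.572
```

```bash
python3 p.py
```

```text
t 6.2 meas [ 0.5803 -0.0502  0.0777] th -10.47 cmd [  0.5807  -0.0519   0.078  -10.535 ] op 0.572 F [-0.5  0.9  0.5]
```

Release, rise, and move over the dumbbell.

>>> arm_command:
  targets:
    - {"rot": [0,0,0],"offset": [0,0,0],"gripper": 0}
    - {"rot": [0,0,0],"offset": [0,0,0],"gripper": 0}
    - {"rot": [0,0,0],"offset": [0,0,0],"gripper": 0}
    - {"rot": [0,0,0],"offset": [0,0,-4],"gripper": 0}
    - {"rot": [0,0,0],"offset": [0,0,-9],"gripper": 0}
    - {"rot": [0,0,0],"offset": [0,0,-14],"gripper": 0}
    - {"rot": [0,0,0],"offset": [0,0,-17.2],"gripper": 0}
    - {"rot": [0,0,0],"offset": [0,0,-17.2],"gripper": 0}

```text
time_s: 7.05
position: [0.5837, -0.0522, 0.2559]
tcp_rot: [[0.983, -0.183, 0.012], [-0.183, -0.983, -0.003], [0.012, 0.001, -1.0]]
force: [-0.0, -0.4, 0.2]
opening: 1.001
```

```bash
python3 p.py .5807 -.0519 .25 -10.5 .413 -.2495 .23 -31 .413 -.2495 .13 -31
```

```text
t 7.0 meas [ 0.5837 -0.0522  0.2559] th -10.54 cmd [  0.5807  -0.0519   0.078  -10.535 ] op 1.001 F [-0.  -0.4  0.2]
offset [0.0, 0.0, -17.2] rot [0, 0, -0.0] rows>= 3.4
offset [-12.87, 22.5, 2.0] rot [0, 0, 20.5] rows>= 5.2
offset [-0.0, -0.0, 10.0] rot [0, 0, -0.0] rows>= 2.0
```

>>> arm_command:
  targets:
    - {"rot": [0,0,20.5],"offset": [-12.87,22.5,2],"gripper": 0}
    - {"rot": [0,0,20.5],"offset": [-12.87,22.5,2],"gripper": 0}
    - {"rot": [0,0,20.5],"offset": [-12.87,22.5,2],"gripper": 0}
    - {"rot": [0,0,20.5],"offset": [-12.87,22.5,2],"gripper": 0}
    - {"rot": [0,0,20.5],"offset": [-12.87,22.5,2],"gripper": 0}
    - {"rot": [0,0,20.5],"offset": [-12.87,22.5,2],"gripper": 0}
    - {"rot": [0,0,20.5],"offset": [-12.87,22.5,2],"gripper": 0}
    - {"rot": [0,0,20.5],"offset": [-12.87,22.5,2],"gripper": 0}

```text
time_s: 7.85
position: [0.4134, -0.2485, 0.2299]
tcp_rot: [[0.857, -0.516, -0.0], [-0.516, -0.857, 0.001], [-0.001, -0.001, -1.0]]
force: [0.6, 0.0, -0.1]
opening: 1.005
```

```bash
python3 - <<'E'
from h import *
a=cap("top");s=cap("scene")
f=a["frame"][:,:,::-1];g=s["frame"][:,:,::-1]
cv2.imwrite("pics/r3.png",np.hstack([crop(f,360,230,80,2.5),crop(g,150,270,50,4)]))
q=bot.read_state()["position"];R=bot.read_state()["tcp_rot"]
print(q)
for x in(-.0435,.0435): print("tip",proj(s,q+R@[x,0,.07]).round(1),"at pad over dumb")
E
```

```text
[ 0.41392556 -0.24788009  0.2301298 ]
tip [130.2 239.8] at pad over dumb
tip [136.5 277.9] at pad over dumb
```

View pics/r3.png

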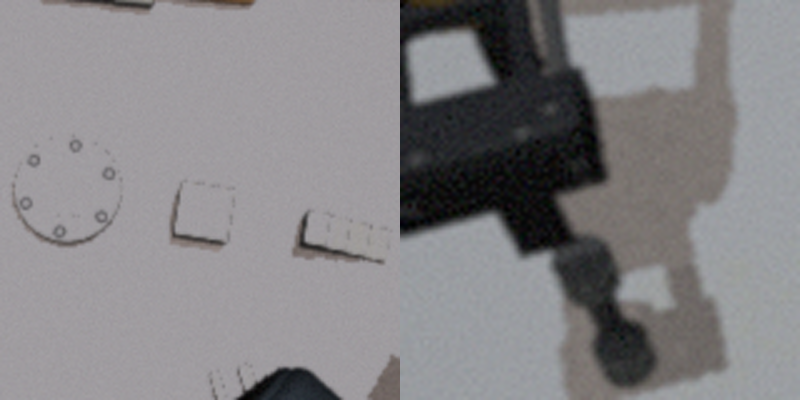

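The riser sits midway at about px (361.6, 234) in the top view, and the jaws straddle the dumbbell head, px (146,286) in the scene view. I'll work out the riser centre numerically, then grip.

```bash
python3 - <<'E'
from h import *
c=cap("top")
T=lambda x,y,z:ray(c,280+x/2.5-.3,150+y/2.5-.3,z)
R=[T(*p,.025) for p in((180,181),(235,187),(228,240),(174,235))]
print(np.mean(R,0),[np.linalg.norm(R[i]-R[i-1]).round(3) for i in range(4)],"plate",T(67,189,.012))
E
```

```text
[ 0.58015246 -0.04896464  0.025     ] [np.float64(0.05), np.float64(0.051), np.float64(0.05), np.float64(0.049)] plate [0.6023093  0.07672333 0.012     ]
```

>>> arm_command:
  targets:
    - {"rot": [0,0,0],"offset": [0,0,4],"gripper": 0}
    - {"rot": [0,0,0],"offset": [0,0,8],"gripper": 0}
    - {"rot": [0,0,0],"offset": [0,0,10],"gripper": 0}
    - {"rot": [0,0,0],"offset": [0,0,10],"gripper": 0.4}
    - {"rot": [0,0,0],"offset": [0,0,10],"gripper": 0.5}
    - {"rot": [0,0,0],"offset": [0,0,10],"gripper": 0.6}
    - {"rot": [0,0,0],"offset": [0,0,10],"gripper": 0.65}
    - {"rot": [0,0,0],"offset": [0,0,10],"gripper": 0.7}

```text
time_s: 8.8
position: [0.4136, -0.2494, 0.1314]
tcp_rot: [[0.857, -0.515, 0.002], [-0.515, -0.857, -0.002], [0.002, 0.001, -1.0]]
force: [0.2, -0.5, 0.5]
opening: 0.63
```

>>> arm_command:
  targets:
    - {"rot": [0,0,0],"offset": [0,0,0],"gripper": 0.8}
    - {"rot": [0,0,0],"offset": [0,0,0],"gripper": 1}
    - {"rot": [0,0,0],"offset": [0,0,0],"gripper": 1}
    - {"rot": [0,0,0],"offset": [0,0,0],"gripper": 1}
    - {"rot": [0,0,0],"offset": [0,0,-2],"gripper": 1}
    - {"rot": [0,0,0],"offset": [0,0,-5],"gripper": 1}
    - {"rot": [0,0,0],"offset": [0,0,-8],"gripper": 1}
    - {"rot": [0,0,0],"offset": [0,0,-8],"gripper": 1}

```text
time_s: 9.6
position: [0.4145, -0.2503, 0.213]
tcp_rot: [[0.857, -0.515, 0.005], [-0.515, -0.857, -0.005], [0.007, 0.002, -1.0]]
force: [-0.3, -0.4, -1.9]
opening: 0.284
```

Opening 0.284 is about 25 mm, so the head is held. Carry it above the riser.

```bash
python3 p.py .413 -.2495 .21 -31 .58 -.0495 .18 -10.5
```

```text
t 9.6 meas [ 0.4145 -0.2503  0.213 ] th -31.03 cmd [  0.413   -0.2495   0.13   -31.035 ] op 0.284 F [-0.3 -0.4 -1.9]
offset [-0.0, -0.0, -8.0] rot [0, 0, -0.0] rows>= 1.6
offset [4.0, -25.75, 3.0] rot [0, 0, -20.5] rows>= 5.2
```

>>> arm_command:
  targets:
    - {"rot": [0,0,-4],"offset": [0.8,-5,0],"gripper": 1}
    - {"rot": [0,0,-8],"offset": [1.5,-10,0.5],"gripper": 1}
    - {"rot": [0,0,-12],"offset": [2.3,-15,1],"gripper": 1}
    - {"rot": [0,0,-16],"offset": [3.1,-20,2],"gripper": 1}
    - {"rot": [0,0,-20.5],"offset": [3.7,-24,2.5],"gripper": 1}
    - {"rot": [0,0,-20.5],"offset": [4,-25.75,3],"gripper": 1}
    - {"rot": [0,0,-20.5],"offset": [4,-25.75,3],"gripper": 1}
    - {"rot": [0,0,-20.5],"offset": [4,-25.75,3],"gripper": 1}

```text
time_s: 10.4
position: [0.5789, -0.049, 0.1788]
tcp_rot: [[0.983, -0.183, -0.004], [-0.183, -0.983, 0.0], [-0.004, 0.0, -1.0]]
force: [0.0, -0.4, -1.3]
opening: 0.287
```

```bash
python3 - <<'E'
from h import *
a=cap("top");s=cap("scene")
f=a["frame"][:,:,::-1];g=s["frame"][:,:,::-1]
u,v=proj(s,[.58,-.05,.08]).astype(int);print(u,v)
cv2.imwrite("pics/r4.png",np.hstack([crop(f,361,234,50,4),crop(g,u,v,50,4)]))
print(bot.read_state()["position"])
print("foot expected if centred, scene:",(proj(s,[.58,-.0495,.05])-[u-50,v-50])*4+[400,0], "riser top ctr",(proj(s,[.58,-.0495,.025])-[u-50,v-50])*4+[400,0])
E
```

```text
287 263
[ 0.57896424 -0.05007587  0.17970231]
foot expected if centred, scene: [607.13276889 239.8470602 ] riser top ctr [609.08321245 270.44067872]
```

View pics/r4.png

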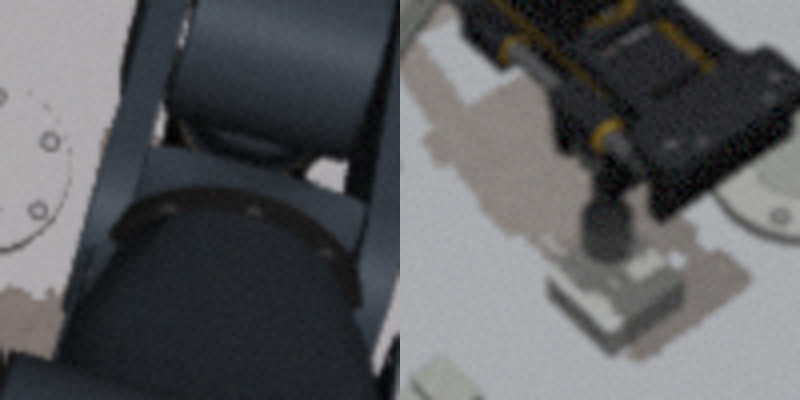

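The dumbbell foot hangs about 6 tile px (about 4 mm) left of where a centred one would be. That is +4 mm along tool y, so I correct by -0.4 cm in y and lower it.

>>> arm_command:
  targets:
    - {"rot": [0,0,0],"offset": [0,-0.4,0],"gripper": 1}
    - {"rot": [0,0,0],"offset": [0,-0.4,0.8],"gripper": 1}
    - {"rot": [0,0,0],"offset": [0,-0.4,1.5],"gripper": 1}
    - {"rot": [0,0,0],"offset": [0,-0.4,2],"gripper": 1}
    - {"rot": [0,0,0],"offset": [0,-0.4,2.2],"gripper": 1}
    - {"rot": [0,0,0],"offset": [0,-0.4,2.35],"gripper": 1}
    - {"rot": [0,0,0],"offset": [0,-0.4,2.45],"gripper": 1}
    - {"rot": [0,0,0],"offset": [0,-0.4,2.45],"gripper": 1}

```text
time_s: 11.3
position: [0.581, -0.0451, 0.1557]
tcp_rot: [[0.983, -0.183, 0.0], [-0.183, -0.983, -0.0], [0.0, 0.0, -1.0]]
force: [0.3, 0.5, -3.0]
opening: 0.291
```

```bash
python3 - <<'E'
import json;from h import *
c=json.load(open("cmd.json"));t=np.radians(c[3]);c[0]-=.004*np.sin(t);c[1]+=.004*np.cos(t);c[2]-=.0245;json.dump(list(map(float,c)),open("cmd.json","w"))
s=cap("scene");g=s["frame"][:,:,::-1]
cv2.imwrite("pics/r5.png",crop(g,287,263,40,6))
E
python3 p.py
```

```text
t 11.3 meas [ 0.581  -0.0451  0.1558] th -10.53 cmd [  0.5808  -0.0456   0.1555 -10.535 ] op 0.286 F [-0.4 -1.  -1.8]
```

View pics/r5.png

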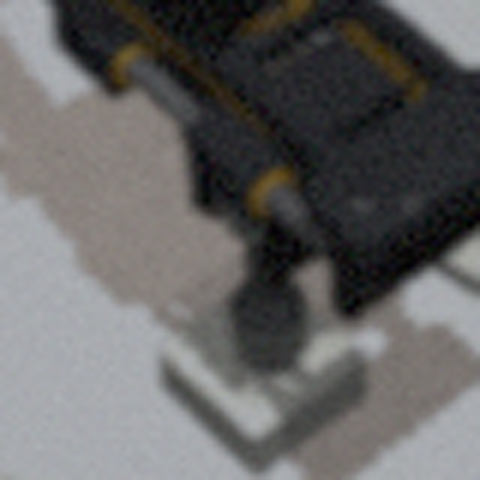

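The foot is about 1.3 px (about 2.5 mm) from the riser's middle, which is fine. The tool still carries about 2 N, so I lower a little more until contact.

>>> arm_command:
  targets:
    - {"rot": [0,0,0],"offset": [0,0.15,0.05],"gripper": 1}
    - {"rot": [0,0,0],"offset": [0,0.15,0.1],"gripper": 1}
    - {"rot": [0,0,0],"offset": [0,0.15,0.1],"gripper": 1}

```text
time_s: 11.65
position: [0.5808, -0.0468, 0.1553]
tcp_rot: [[0.983, -0.183, 0.001], [-0.183, -0.983, -0.0], [0.001, 0.0, -1.0]]
force: [-0.5, 0.5, 2.0]
opening: 0.291
```

Contact: the force has changed sign to +2 N. Open gently and rise.

>>> arm_command:
  targets:
    - {"rot": [0,0,0],"offset": [0,0,0],"gripper": 0.6}
    - {"rot": [0,0,0],"offset": [0,0,0],"gripper": 0.3}
    - {"rot": [0,0,0],"offset": [0,0,0],"gripper": 0}
    - {"rot": [0,0,0],"offset": [0,0,0],"gripper": 0}
    - {"rot": [0,0,0],"offset": [0,0,-4],"gripper": 0}
    - {"rot": [0,0,0],"offset": [0,0,-8],"gripper": 0}
    - {"rot": [0,0,0],"offset": [0,0,-12.5],"gripper": 0}
    - {"rot": [0,0,0],"offset": [0,0,-12.5],"gripper": 0}

```text
time_s: 12.45
position: [0.5841, -0.0473, 0.2863]
tcp_rot: [[0.983, -0.183, 0.014], [-0.183, -0.983, -0.004], [0.014, 0.001, -1.0]]
force: [1.5, 0.2, -0.1]
opening: 0.932
```

```bash
python3 - <<'E'
import json;from h import *
c=json.load(open("cmd.json"));t=np.radians(c[3]);c[0]+=.0015*np.sin(t);c[1]-=.0015*np.cos(t);c[2]-=.001;c[2]+=.125;json.dump(list(map(float,c)),open("cmd.json","w"))
E
python3 p.py .5263 -.345 .2 -33 .5263 -.345 .08 -33
```

```text
t 12.4 meas [ 0.5841 -0.0473  0.2863] th -10.52 cmd [  0.5805  -0.0471   0.2795 -10.535 ] op 0.932 F [ 1.5  0.2 -0.1]
offset [0.12, 30.28, 7.95] rot [0, 0, 22.5] rows>= 6.3
offset [-0.0, 0.0, 12.0] rot [0, 0, -0.0] rows>= 2.4
```

Re-aim at the pin, adding the (-2, -4) mm offset that the dumbbell grasp showed.

```bash
python3 - <<'E'
import json
json.dump([.5805,-.0471,.2795,-10.535],open("cmd.json","w"))
E
python3 p.py .5245 -.352 .2 -33 .5245 -.352 .08 -33
```

```text
t 12.4 meas [ 0.5841 -0.0473  0.2863] th -10.52 cmd [  0.5805  -0.0471   0.2795 -10.535 ] op 0.932 F [ 1.5  0.2 -0.1]
offset [0.07, 31.0, 7.95] rot [0, 0, 22.5] rows>= 6.4
offset [-0.0, 0.0, 12.0] rot [0, 0, -0.0] rows>= 2.4
```

>>> arm_command:
  targets:
    - {"rot": [0,0,22.5],"offset": [0.07,31,7.95],"gripper": 0}
    - {"rot": [0,0,22.5],"offset": [0.07,31,7.95],"gripper": 0}
    - {"rot": [0,0,22.5],"offset": [0.07,31,7.95],"gripper": 0}
    - {"rot": [0,0,22.5],"offset": [0.07,31,7.95],"gripper": 0}
    - {"rot": [0,0,22.5],"offset": [0.07,31,7.95],"gripper": 0}
    - {"rot": [0,0,22.5],"offset": [0.07,31,7.95],"gripper": 0}
    - {"rot": [0,0,22.5],"offset": [0.07,31,7.95],"gripper": 0}
    - {"rot": [0,0,22.5],"offset": [0.07,31,7.95],"gripper": 0}

```text
time_s: 13.25
position: [0.5234, -0.3542, 0.1986]
tcp_rot: [[0.836, -0.549, -0.001], [-0.549, -0.836, 0.001], [-0.001, -0.0, -1.0]]
force: [-1.0, 2.3, -0.2]
opening: 1.002
```

```bash
python3 - <<'E'
from h import *
a=cap("top");s=cap("scene")
f=a["frame"][:,:,::-1];g=s["frame"][:,:,::-1]
u,v=proj(s,[.525,-.352,.06]).astype(int);print(u,v)
cv2.imwrite("pics/r6.png",np.hstack([crop(f,361,234,40,5),crop(g,u,v,40,5)]))
q=bot.read_state();print(q["position"])
for d in (.07,.12,.175): print("axis",(proj(s,q["position"]+q["tcp_rot"]@[0,0,d])-[u-40,v-40])*5+[400,0])
E
```

```text
141 369
[ 0.52431879 -0.35056496  0.19967535]
axis [543.02221424  92.5210262 ]
axis [589.74119831 167.80308788]
axis [635.91974762 242.21430349]
```

View pics/r6.png

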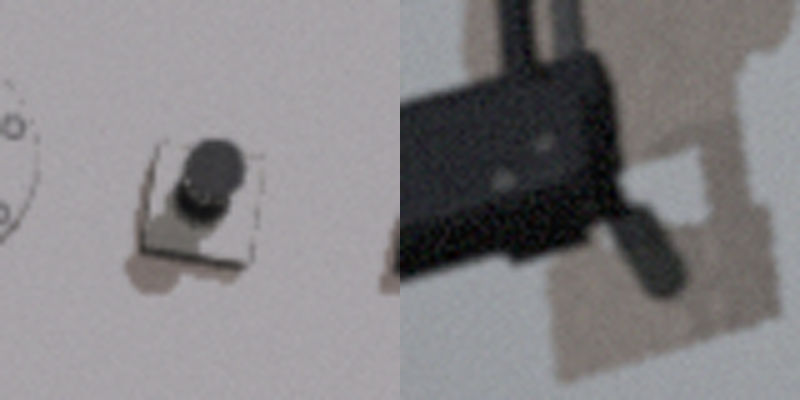

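The dumbbell stands upright on the riser, and the pin lies on the tool axis. Grip the pin.

>>> arm_command:
  targets:
    - {"rot": [0,0,0],"offset": [0,0,4.5],"gripper": 0.3}
    - {"rot": [0,0,0],"offset": [0,0,9],"gripper": 0.4}
    - {"rot": [0,0,0],"offset": [0,0,12],"gripper": 0.4}
    - {"rot": [0,0,0],"offset": [0,0,12],"gripper": 0.5}
    - {"rot": [0,0,0],"offset": [0,0,12],"gripper": 0.6}
    - {"rot": [0,0,0],"offset": [0,0,12],"gripper": 0.7}
    - {"rot": [0,0,0],"offset": [0,0,12],"gripper": 0.8}
    - {"rot": [0,0,0],"offset": [0,0,12],"gripper": 1}

```text
time_s: 14.15
position: [0.5254, -0.352, 0.0822]
tcp_rot: [[0.838, -0.545, 0.002], [-0.545, -0.838, -0.002], [0.003, 0.001, -1.0]]
force: [-0.3, 0.1, -0.4]
opening: 0.356
```

>>> arm_command:
  targets:
    - {"rot": [0,0,0],"offset": [0,0,0],"gripper": 1}
    - {"rot": [0,0,0],"offset": [0,0,0],"gripper": 1}
    - {"rot": [0,0,0],"offset": [0,0,-3],"gripper": 1}
    - {"rot": [0,0,0],"offset": [0,0,-8],"gripper": 1}
    - {"rot": [0,0,0],"offset": [0,0,-13],"gripper": 1}
    - {"rot": [0,0,0],"offset": [0,0,-18],"gripper": 1}
    - {"rot": [0,0,0],"offset": [0,0,-18],"gripper": 1}

```text
time_s: 14.85
position: [0.5276, -0.3542, 0.2685]
tcp_rot: [[0.838, -0.545, 0.012], [-0.545, -0.838, -0.011], [0.016, 0.003, -1.0]]
force: [0.9, -0.2, -0.7]
opening: 0.173
```

```bash
python3 - <<'E'
from h import *
c=cap("top");T=lambda x,y,z:ray(c,321+x/5-.4,194+y/5-.4,z)
print("dumb top",T(216,168,.115),"riser",T(205,200,.025))
E
python3 p.py .5245 -.352 .26 -33 .63 -.14 .26 0 .601 .075 .2 -10.5 .601 .075 .11 -10.5
```

```text
dumb top [ 0.58009751 -0.0472697   0.115     ] riser [ 0.58100332 -0.04943315  0.025     ]
t 14.9 meas [ 0.5261 -0.353   0.2648] th -33.04 cmd [  0.5245  -0.352    0.08   -33.035 ] op 0.175 F [-0.4  0.1 -1.2]
offset [-0.0, 0.0, -18.0] rot [0, 0, -0.0] rows>= 3.6
offset [-2.71, -23.52, -0.0] rot [0, 0, -33.0] rows>= 4.7
offset [-2.91, -21.5, 6.0] rot [0, 0, 10.5] rows>= 4.5
offset [-0.0, -0.0, 9.0] rot [0, 0, -0.0] rows>= 1.8
```

Opening 0.174 is about 15 mm, so the pin is held. The dumbbell top is within about 2.3 mm of the riser centre. Carry the pin to the plate.

>>> arm_command:
  targets:
    - {"rot": [0,0,-33],"offset": [-2.71,-23.52,0],"gripper": 1}
    - {"rot": [0,0,-33],"offset": [-2.71,-23.52,0],"gripper": 1}
    - {"rot": [0,0,-33],"offset": [-2.71,-23.52,0],"gripper": 1}
    - {"rot": [0,0,-33],"offset": [-2.71,-23.52,0],"gripper": 1}
    - {"rot": [0,0,-33],"offset": [-2.71,-23.52,0],"gripper": 1}
    - {"rot": [0,0,-33],"offset": [-2.71,-23.52,0],"gripper": 1}

```text
time_s: 15.5
position: [0.6306, -0.1342, 0.2579]
tcp_rot: [[1.0, 0.005, -0.003], [0.005, -1.0, 0.003], [-0.003, -0.003, -1.0]]
force: [-0.4, 0.7, -0.8]
opening: 0.171
```

>>> arm_command:
  targets:
    - {"rot": [0,0,3],"offset": [-1,-5,0],"gripper": 1}
    - {"rot": [0,0,6],"offset": [-1.5,-10,1],"gripper": 1}
    - {"rot": [0,0,10.5],"offset": [-2,-15,2],"gripper": 1}
    - {"rot": [0,0,10.5],"offset": [-2.9,-19,4],"gripper": 1}
    - {"rot": [0,0,10.5],"offset": [-2.91,-21.5,6],"gripper": 1}
    - {"rot": [0,0,10.5],"offset": [-2.91,-21.5,6],"gripper": 1}
    - {"rot": [0,0,10.5],"offset": [-2.91,-21.5,6],"gripper": 1}

```text
time_s: 16.2
position: [0.6003, 0.075, 0.1987]
tcp_rot: [[0.983, -0.182, -0.003], [-0.182, -0.983, -0.001], [-0.003, 0.001, -1.0]]
force: [0.7, 0.5, -0.1]
opening: 0.173
```

>>> arm_command:
  targets:
    - {"rot": [0,0,0],"offset": [0,0,4],"gripper": 1}
    - {"rot": [0,0,0],"offset": [0,0,7],"gripper": 1}
    - {"rot": [0,0,0],"offset": [0,0,9],"gripper": 1}
    - {"rot": [0,0,0],"offset": [0,0,9],"gripper": 1}
    - {"rot": [0,0,0],"offset": [0,0,9],"gripper": 1}

```text
time_s: 16.7
position: [0.602, 0.0738, 0.1107]
tcp_rot: [[0.983, -0.185, 0.001], [-0.185, -0.983, -0.0], [0.001, 0.0, -1.0]]
force: [0.4, 0.6, -1.0]
opening: 0.175
```

```bash
python3 p.py; python3 - <<'E'
from h import *
s=cap("scene");g=s["frame"][:,:,::-1]
u,v=337,245
cv2.imwrite("pics/r7.png",crop(g,u,v,40,7))
K=lambda p:((proj(s,p)-[u-40,v-40])*7).round()
print("plate c",K([.6028,.0765,.012]),"TCP-axis foot",K(bot.read_state()["position"]*[1,1,0]+[0,0,.03]))
E
```

```text
t 16.7 meas [0.602  0.0738 0.1107] th -10.65 cmd [  0.601   0.075   0.11  -10.535] op 0.175 F [ 0.4  0.6 -1. ]
plate c [276. 328.] TCP-axis foot [272. 293.]
```

View pics/r7.png

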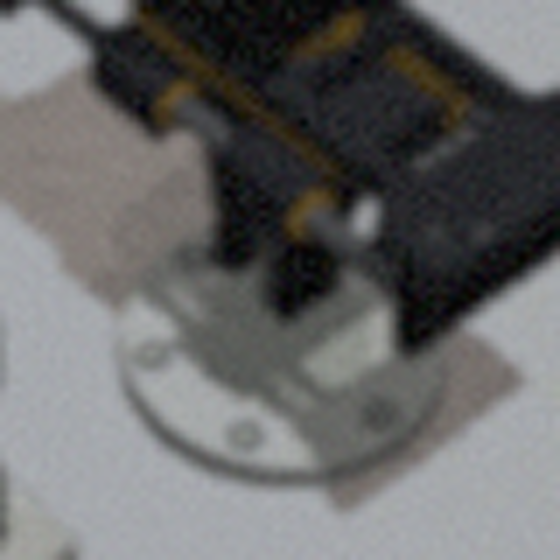

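The near finger hides the pin. The finger centre, about (300,290), sits over the plate centre, about (283,337) at plate height, as the geometry predicts. Lower to contact.

>>> arm_command:
  targets:
    - {"rot": [0,0,0],"offset": [0.1,-0.1,0.8],"gripper": 1}
    - {"rot": [0,0,0],"offset": [0.1,-0.1,1.4],"gripper": 1}
    - {"rot": [0,0,0],"offset": [0.1,-0.1,1.65],"gripper": 1}
    - {"rot": [0,0,0],"offset": [0.1,-0.1,1.75],"gripper": 1}
    - {"rot": [0,0,0],"offset": [0.1,-0.1,1.8],"gripper": 1}
    - {"rot": [0,0,0],"offset": [0.1,-0.1,1.8],"gripper": 1}

```text
time_s: 17.35
position: [0.6021, 0.0764, 0.0929]
tcp_rot: [[0.983, -0.183, -0.0], [-0.183, -0.983, -0.0], [-0.0, 0.0, -1.0]]
force: [-1.6, 0.1, 4.3]
opening: 0.174
```

Contact at +4.3 N. Release, rise, and move to the bar.

>>> arm_command:
  targets:
    - {"rot": [0,0,0],"offset": [0,0,0],"gripper": 0.7}
    - {"rot": [0,0,0],"offset": [0,0,0],"gripper": 0.4}
    - {"rot": [0,0,0],"offset": [0,0,0],"gripper": 0.3}
    - {"rot": [0,0,0],"offset": [0,0,0],"gripper": 0.3}
    - {"rot": [0,0,0],"offset": [0,0,-3],"gripper": 0.3}
    - {"rot": [0,0,0],"offset": [0,0,-8],"gripper": 0.3}
    - {"rot": [0,0,0],"offset": [0,0,-11],"gripper": 0.3}
    - {"rot": [0,0,0],"offset": [0,0,-11],"gripper": 0.3}

```text
time_s: 18.15
position: [0.6053, 0.0762, 0.2072]
tcp_rot: [[0.983, -0.183, 0.011], [-0.183, -0.983, -0.001], [0.011, -0.001, -1.0]]
force: [0.3, 0.2, 0.2]
opening: 0.691
```

```bash
python3 - <<'E'
import json
json.dump([.602,.0758,.202,-10.535],open("cmd.json","w"))
E
python3 p.py .4195 .259 .15 56.1
```

```text
t 18.1 meas [0.6053 0.0762 0.2072] th -10.53 cmd [  0.602    0.0758   0.202  -10.535 ] op 0.691 F [0.3 0.2 0.2]
offset [-21.29, -14.67, 5.2] rot [0, 0, -66.6] rows>= 7.8
```

>>> arm_command:
  targets:
    - {"rot": [0,0,-66.6],"offset": [-21.29,-14.67,2],"gripper": 0.3}
    - {"rot": [0,0,-66.6],"offset": [-21.29,-14.67,2],"gripper": 0.3}
    - {"rot": [0,0,-66.6],"offset": [-21.29,-14.67,2],"gripper": 0.3}
    - {"rot": [0,0,-66.6],"offset": [-21.29,-14.67,5.2],"gripper": 0.3}
    - {"rot": [0,0,-66.6],"offset": [-21.29,-14.67,5.2],"gripper": 0.3}
    - {"rot": [0,0,-66.6],"offset": [-21.29,-14.67,5.2],"gripper": 0.3}
    - {"rot": [0,0,-66.6],"offset": [-21.29,-14.67,5.2],"gripper": 0.3}
    - {"rot": [0,0,-66.6],"offset": [-21.29,-14.67,5.2],"gripper": 0.3}

```text
time_s: 18.95
position: [0.4182, 0.2599, 0.1489]
tcp_rot: [[0.552, 0.834, -0.003], [0.834, -0.552, -0.001], [-0.002, -0.002, -1.0]]
force: [0.2, -0.5, -0.1]
opening: 0.7
```

>>> arm_command:
  targets:
    - {"rot": [0,0,0],"offset": [0,0,0],"gripper": 0.3}
    - {"rot": [0,0,0],"offset": [0,0,0],"gripper": 0.3}

```text
time_s: 19.15
position: [0.4195, 0.2593, 0.1496]
tcp_rot: [[0.56, 0.828, -0.001], [0.828, -0.56, -0.0], [-0.001, -0.001, -1.0]]
force: [-1.1, 0.2, -0.3]
opening: 0.702
```

```bash
python3 p.py; python3 - <<'E'
from h import *
a=cap("top");s=cap("scene")
f=a["frame"][:,:,::-1];g=s["frame"][:,:,::-1]
u,v=proj(s,[.42,.26,.03]).astype(int)
cv2.imwrite("pics/r8.png",np.hstack([crop(f,307,225,40,5),crop(g,u,v,40,5)]))
q=bot.read_state();K=lambda p:((proj(s,p)-[u-40,v-40])*5+[400,0]).round()
for p in ([.0305,0,.07],[-.0305,0,.07],[0,0,.145]): print(K(q["position"]+q["tcp_rot"]@p))
E
```

```text
t 19.1 meas [0.4195 0.2593 0.1496] th 55.92 cmd [ 0.4195  0.259   0.15   56.065 ] op 0.702 F [-1.1  0.2 -0.3]
[663. 111.]
[540. 135.]
[600. 244.]
```

View pics/r8.png

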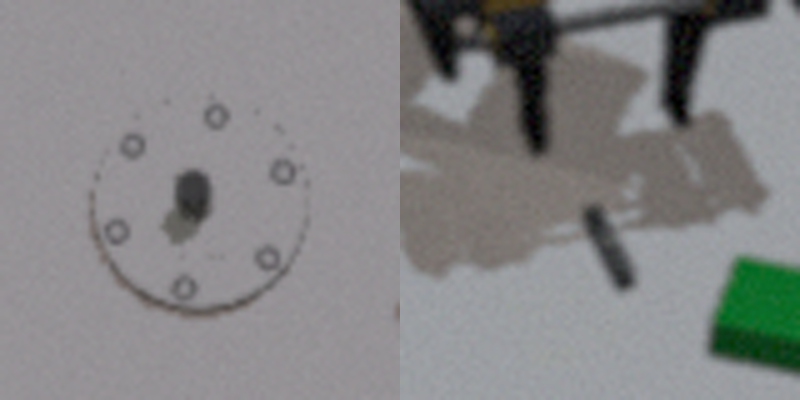

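The pin stands at the plate's middle (foot about (199,204), screw centre (200.5,202.5) in the tile). The bar centre (610,248) matches the predicted axis, about (606,250). Grip the bar.

>>> arm_command:
  targets:
    - {"rot": [0,0,0],"offset": [0,0,4],"gripper": 0.4}
    - {"rot": [0,0,0],"offset": [0,0,6.5],"gripper": 0.4}
    - {"rot": [0,0,0],"offset": [0,0,7.65],"gripper": 0.4}
    - {"rot": [0,0,0],"offset": [0,0,7.65],"gripper": 0.4}
    - {"rot": [0,0,0],"offset": [0,0,7.65],"gripper": 1}
    - {"rot": [0,0,0],"offset": [0,0,7.65],"gripper": 1}
    - {"rot": [0,0,0],"offset": [0,0,7.65],"gripper": 1}
    - {"rot": [0,0,0],"offset": [0,0,7.65],"gripper": 1}

```text
time_s: 20.05
position: [0.4203, 0.2596, 0.0746]
tcp_rot: [[0.558, 0.83, 0.002], [0.83, -0.558, 0.001], [0.001, 0.001, -1.0]]
force: [0.6, 0.2, 0.4]
opening: 0.319
```

>>> arm_command:
  targets:
    - {"rot": [0,0,0],"offset": [0,0,0],"gripper": 1}
    - {"rot": [0,0,0],"offset": [0,0,0],"gripper": 1}
    - {"rot": [0,0,0],"offset": [0,0,0],"gripper": 1}
    - {"rot": [0,0,0],"offset": [0,0,-4],"gripper": 1}
    - {"rot": [0,0,0],"offset": [0,0,-9],"gripper": 1}
    - {"rot": [0,0,0],"offset": [0,0,-14],"gripper": 1}
    - {"rot": [0,0,0],"offset": [0,0,-18.65],"gripper": 1}
    - {"rot": [0,0,0],"offset": [0,0,-18.65],"gripper": 1}

```text
time_s: 20.85
position: [0.4227, 0.2606, 0.2661]
tcp_rot: [[0.558, 0.83, 0.013], [0.83, -0.558, 0.004], [0.011, 0.008, -1.0]]
force: [1.8, 0.6, 0.2]
opening: 0.105
```

```bash
python3 - <<'E'
import json
json.dump([.4195,.259,.26,56.065],open("cmd.json","w"))
E
python3 p.py .55 .05 .26 20 .607 -.189 .2 -10.5 .607 -.189 .12 -10.5
```

```text
t 20.9 meas [0.4227 0.2606 0.2661] th 56.09 cmd [ 0.4195  0.259   0.26   56.065 ] op 0.105 F [1.8 0.6 0.2]
offset [-10.05, 22.49, -0.0] rot [0, 0, 36.1] rows>= 4.9
offset [-2.8, 24.42, 6.0] rot [0, 0, 30.5] rows>= 5.1
offset [-0.01, -0.0, 8.0] rot [0, 0, -0.0] rows>= 1.6
```

Opening 0.105 is about 9 mm, the same -1 mm bias as before, so the bar is held. Carry it past the dumbbell, staying high.

>>> arm_command:
  targets:
    - {"rot": [0,0,36.1],"offset": [-10.05,22.49,0],"gripper": 1}
    - {"rot": [0,0,36.1],"offset": [-10.05,22.49,0],"gripper": 1}
    - {"rot": [0,0,36.1],"offset": [-10.05,22.49,0],"gripper": 1}
    - {"rot": [0,0,36.1],"offset": [-10.05,22.49,0],"gripper": 1}
    - {"rot": [0,0,36.1],"offset": [-10.05,22.49,0],"gripper": 1}
    - {"rot": [0,0,36.1],"offset": [-10.05,22.49,0],"gripper": 1}

```text
time_s: 21.45
position: [0.5538, 0.0454, 0.2593]
tcp_rot: [[0.942, 0.335, 0.003], [0.335, -0.942, -0.002], [0.002, 0.003, -1.0]]
force: [-0.2, 0.5, -0.1]
opening: 0.111
```

>>> arm_command:
  targets:
    - {"rot": [0,0,30.5],"offset": [-2.8,24.42,0],"gripper": 1}
    - {"rot": [0,0,30.5],"offset": [-2.8,24.42,0],"gripper": 1}
    - {"rot": [0,0,30.5],"offset": [-2.8,24.42,0],"gripper": 1}
    - {"rot": [0,0,30.5],"offset": [-2.8,24.42,0],"gripper": 1}
    - {"rot": [0,0,30.5],"offset": [-2.8,24.42,2],"gripper": 1}
    - {"rot": [0,0,30.5],"offset": [-2.8,24.42,6],"gripper": 1}
    - {"rot": [0,0,30.5],"offset": [-2.8,24.42,6],"gripper": 1}
    - {"rot": [0,0,30.5],"offset": [-2.8,24.42,6],"gripper": 1}

```text
time_s: 22.25
position: [0.606, -0.1871, 0.1986]
tcp_rot: [[0.983, -0.182, -0.005], [-0.182, -0.983, 0.003], [-0.005, -0.002, -1.0]]
force: [0.7, 0.4, -0.8]
opening: 0.106
```

>>> arm_command:
  targets:
    - {"rot": [0,0,0],"offset": [0,0,4],"gripper": 1}
    - {"rot": [0,0,0],"offset": [0,0,8],"gripper": 1}
    - {"rot": [0,0,0],"offset": [0,0,8],"gripper": 1}
    - {"rot": [0,0,0],"offset": [0,0,8],"gripper": 1}

```text
time_s: 22.65
position: [0.6079, -0.1875, 0.1216]
tcp_rot: [[0.983, -0.181, 0.0], [-0.181, -0.983, -0.0], [0.0, 0.0, -1.0]]
force: [-0.2, -0.2, 0.9]
opening: 0.103
```

```bash
python3 p.py; python3 - <<'E'
from h import *
a=cap("top");s=cap("scene")
f=a["frame"][:,:,::-1];g=s["frame"][:,:,::-1]
u,v=proj(s,[.59,-.185,.02]).astype(int);print(u,v)
cv2.imwrite("pics/r9.png",crop(g,u,v,50,6))
K=lambda p:((proj(s,p)-[u-50,v-50])*6).round()
q=bot.read_state()["position"];d=np.array([.182,.983,0])*.0275
print("bar ends if right",K(q*[1,1,0]+[0,0,.046]+d),K(q*[1,1,0]+[0,0,.046]-d))
E
```

```text
t 22.6 meas [ 0.6079 -0.1875  0.1216] th -10.43 cmd [  0.607  -0.189   0.12  -10.535] op 0.103 F [-0.2 -0.2  0.9]
245 332
bar ends if right [406. 247.] [254. 356.]
```

View pics/r9.png

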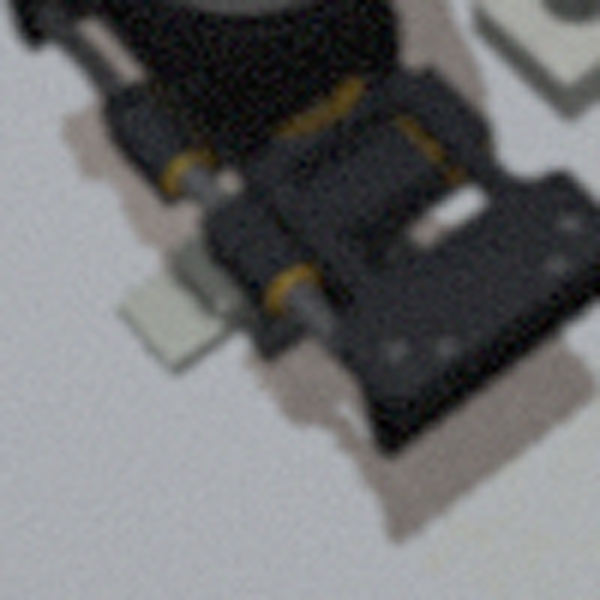

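The hand sits behind the gauge, with the bar end just showing at about (265,345), as predicted. Lower and release with a small opening, so the finger stays clear of the gauge.

>>> arm_command:
  targets:
    - {"rot": [0,0,0],"offset": [0,0,2.5],"gripper": 1}
    - {"rot": [0,0,0],"offset": [0,0,4],"gripper": 1}
    - {"rot": [0,0,0],"offset": [0,0,4.5],"gripper": 1}
    - {"rot": [0,0,0],"offset": [0,0,4.65],"gripper": 1}
    - {"rot": [0,0,0],"offset": [0,0,4.65],"gripper": 1}

```text
time_s: 23.25
position: [0.6078, -0.1888, 0.0745]
tcp_rot: [[0.983, -0.183, 0.001], [-0.183, -0.983, -0.0], [0.001, 0.0, -1.0]]
force: [0.1, 0.6, -0.2]
opening: 0.107
```

>>> arm_command:
  targets:
    - {"rot": [0,0,0],"offset": [0,0,0],"gripper": 0.75}
    - {"rot": [0,0,0],"offset": [0,0,0],"gripper": 0.75}
    - {"rot": [0,0,0],"offset": [0,0,0],"gripper": 0.75}
    - {"rot": [0,0,0],"offset": [0,0,-3],"gripper": 0.75}
    - {"rot": [0,0,0],"offset": [0,0,-8],"gripper": 0.75}
    - {"rot": [0,0,0],"offset": [0,0,-13],"gripper": 0.75}
    - {"rot": [0,0,0],"offset": [0,0,-18],"gripper": 0.75}
    - {"rot": [0,0,0],"offset": [0,0,-18],"gripper": 0.75}

```text
time_s: 24.05
position: [0.6112, -0.1904, 0.2624]
tcp_rot: [[0.983, -0.183, 0.015], [-0.183, -0.983, -0.008], [0.017, 0.005, -1.0]]
force: [1.0, -0.3, 0.7]
opening: 0.251
```

```bash
python3 - <<'E'
import json
json.dump([.607,-.189,.2535,-10.535],open("cmd.json","w"))
E
python3 p.py .45 -.40 .28 -40
```

```text
t 24.1 meas [ 0.6112 -0.1904  0.2624] th -10.52 cmd [  0.607   -0.189    0.2535 -10.535 ] op 0.251 F [ 1.  -0.3  0.7]
offset [-11.58, 23.61, -2.65] rot [0, 0, 29.5] rows>= 5.3
```

>>> arm_command:
  targets:
    - {"rot": [0,0,29.5],"offset": [-11.58,23.61,-2.65],"gripper": 0.75}
    - {"rot": [0,0,29.5],"offset": [-11.58,23.61,-2.65],"gripper": 0.75}
    - {"rot": [0,0,29.5],"offset": [-11.58,23.61,-2.65],"gripper": 0.75}
    - {"rot": [0,0,29.5],"offset": [-11.58,23.61,-2.65],"gripper": 0.75}
    - {"rot": [0,0,29.5],"offset": [-11.58,23.61,-2.65],"gripper": 0.75}
    - {"rot": [0,0,29.5],"offset": [-11.58,23.61,-2.65],"gripper": 0.75}
    - {"rot": [0,0,29.5],"offset": [-11.58,23.61,-2.65],"gripper": 0.75}

```text
time_s: 24.75
position: [0.449, -0.4014, 0.28]
tcp_rot: [[0.763, -0.646, 0.0], [-0.646, -0.763, -0.0], [0.0, -0.0, -1.0]]
force: [1.3, 0.6, -0.2]
opening: 0.249
```

```bash
python3 - <<'E'
from h import *
a=cap("top");f=a["frame"][:,:,::-1]
cv2.imwrite("pics/fin.png",cv2.resize(f[180:280,270:450],None,fx=4,fy=4,interpolation=cv2.INTER_CUBIC))
E
```

```text
(no output)
```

View pics/fin.png

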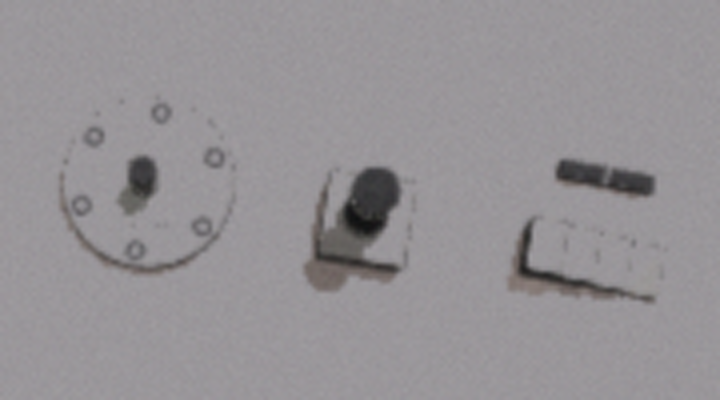

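Everything is in place. Bar ends are (557,169) and (655,184); the gauge corners are visible from (532,217) to (664,246). One numeric check follows.

```bash
python3 - <<'E'
from h import *
c=cap("top");T=lambda x,y,z:ray(c,270+x/4-.4,180+y/4-.4,z)
g=np.array([.5582,-.18001]);Y=np.array([.182,.983]);X=np.array([.983,-.182])
a,b=T(557,169.5,.01)[:2],T(655,184,.01)[:2];m=(a+b)/2-g;l=T(607,177,.01)[:2]-g
print("bar in gauge x,y",X@m,Y@m,"by line",X@l,Y@l,"len",np.linalg.norm(a-b),"yaw err",np.degrees(np.arctan2(X@(a-b),Y@(a-b))))
pl=T(148.5,182,.012);print("plate",pl,"pin",T(143.5,169,.057)-pl)
r=np.mean([T(334,169,.025),T(416,180,.025),T(404,264,.025),T(322,255,.025)],0);print("riser",r,"dumb",T(376,186,.115)-r, np.linalg.norm(r[:2]-pl[:2]),np.linalg.norm(r[:2]-g))
E
```

```text
bar in gauge x,y 0.04927314995024284 0.0006152521210967942 by line 0.049234944159248874 4.8432798818217465e-06 len 0.05697806948158196 yaw err -2.0053881418302817
plate [0.60278037 0.07620498 0.012     ] pin [-0.00064889  0.00210319  0.045     ]
riser [ 0.58050096 -0.04999637  0.025     ] dumb [0.00197886 0.0031265  0.09      ] 0.1281528533384104 0.1319123801306542
```

All values are well within tolerance.

```bash
python3 -c "
from rig import ticket;print(ticket.hand_in())"
```

```text
the job is handed in; nothing more can be done
None
```

The samples are set out as asked and the job is handed in, after about 25 s of the 115 s robot time. The hand-in reports no verdict, so these are my own camera measurements from just before it, all within tolerance:

| Item | Measured | Limit |
|---|---|---|
| Riser centre to plate centre / gauge centre | 128 mm / 132 mm | below 146 mm each |
| Dumbbell from riser middle, upright | about 4 mm | 12 mm |
| Pin from plate middle, upright | about 2 mm | 12 mm |
| Bar behind gauge, centre line to centre line | 49 mm | 35 to 65 mm |
| Bar off centre along the gauge | below 1 mm | 13 mm |
| Bar out of parallel | 2° | 0.2 rad (about 11°) |

- **Hand and samples:** The gripper is clear of everything, and neither standing sample was tipped.
- **Bystanders:** The jar, loupe, caliper and brush were never touched on purpose, but I did not measure them again at the end.
- **Disagreements:** The scene camera read about 1.5 px (about 3 mm) away from the top camera. The dumbbell also sat about 4 mm off in the grip, which I corrected before placing it.

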